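# Load the test-cassette carrier under the reader head

### The job

Pick up the grey cassette carrier and lay it flat on the reader's metal loading deck, in line with the guide rails. Then push it from behind along the deck, under the low reader head, until it meets the sprung stop hidden inside, and seat it there with a gentle but firm push of about 8 N (never over 12 N on the stop). Leave it resting against the stop, and leave everything else on the bench where it is.

Things in the scene. Friction and masses are not known exactly. Their poses are not given: they have to be found in the camera images.
- carrier_center (a point): Centre (half-way up) of the loose cassette carrier: a low grey plastic open tray 110 mm long (its x), 56 mm wide (its y), 14 mm high (z), 4 mm walls, with four flat white test cassettes inside; about 0.2 kg. It lies on the bench to the robot's right. Its ends are alike: either may go in first. Grasp it across its 56 mm width.
- reader: White bench-top reader, fixed, 158 mm wide. Origin at bench level on the mid-line below the front face of the head (tunnel mouth); x points into the tunnel (pushing direction), z up. Metal deck 6 mm thick, 100 mm wide, from x = -170 mm through the tunnel. The head runs x = 0 to 190 mm: underside 18 mm above the deck, top 60 mm above the bench up to x = 67 mm, then 82 mm.
- load_spot (a point): Point on the deck's top face (6 mm above the bench), on the mid-line at reader x = -103 mm, axes as the reader: the carrier's centre goes above it, long side along x. No rails here: room for fingers. Rails 12 mm high, 60 mm apart, start at reader x = -30 mm and run inwards; before them, from x = -60 mm, they flare out to about 80 mm. Fingers cannot follow into the tunnel.
- backstop: Stop inside the tunnel on the mid-line, unseen; origin at reader x = 150 mm. Its sprung nose is set differently each time: the carrier first meets it, by feel only, with its centre 113 to 143 mm before this origin (tail 18 to 48 mm outside the mouth). Nose: 4 N per mm, 6 mm travel; seated once pressed with 4 N, at most 12 N. Sliding on the deck adds 0.5 to 1.5 N, more if the push also bears down. Released, the carrier stays.
There are look-alikes about, which are no part of the job. What is shaped like the part that bears carrier_center but green or red is not meant.

How it is judged:
On the way, in this order (a step that is already met when the one before it is completed fails the run):
1. the carrier lies flat on the loading deck in front of the head, roughly in line with the rails (x of carrier_center in the frame of reader between -0.16 and -0.057 m and y of carrier_center in the frame of reader between -0.015 and 0.015 m and z of carrier_center in the frame of reader between 0.011 and 0.015 m and angle between carrier_center's own z axis and vertical below 0.06 rad and angle between the x axis of carrier_center and the x axis of reader, either way round below 0.15 rad and contact force between carrier and reader above 0.5 N), for 0.2 s.
2. the carrier is lying on the deck with its leading end under the head (x of carrier_center in the frame of reader between -0.045 and 0.06 m and y of carrier_center in the frame of reader between -0.006 and 0.006 m and z of carrier_center in the frame of reader between 0.011 and 0.015 m), for 0.1 s.
3. the carrier is pressed against the stop with at least 4 N (contact force between carrier and backstop above 4 N), for 0.2 s.
At the end, for the whole second after the job is handed in: The carrier lies flat (within 0.06 rad) on the deck between the rails, within 6 mm of the mid-line and 0.08 rad of its direction, under the head and still resting against the stop's nose (contact of more than 0.1 N), let go and at rest (x of carrier_center in the frame of reader between 0.005 and 0.045 m and y of carrier_center in the frame of reader between -0.006 and 0.006 m and z of carrier_center in the frame of reader between 0.011 and 0.015 m and angle between carrier_center's own z axis and vertical below 0.06 rad and angle between the x axis of carrier_center and the x axis of reader, either way round below 0.08 rad and contact force between carrier and backstop above 0.1 N and linear speed of carrier below 0.01 m/s); the robot touches nothing.
It fails at once if the stop carries more than 12 N (contact force between carrier and backstop above 12 N).
It fails at once if the robot strikes or leans on the reader with more than 20 N (contact force between the arm and reader above 20 N).
It fails at once if another thing on the bench is moved by more than 20 mm (distance of any of reagent, timer, beaker, slide_box, marker from where it was at the start of the episode above 0.02 m).
It also fails if it takes over 72 s, if anything falls off the work surface, if the arm or the gripper's body presses on something with over 40 N, if the wrist force passes 120 N, or if a joint passes its speed limit or range.

### The arm

A 7-joint arm with a two-finger parallel gripper is mounted at the origin on the work surface. World frame = base frame: x ahead of the robot, y to its left, z up, the work surface at z = 0. Lengths are in m, angles in rad, forces in N, time in s.
With the tool pointing down it reaches from about 0.4 to 0.85 m from the base axis. Payload 10.4 kg.
Tool frame: the origin (TCP) lies between the finger pads; the fingertips stand 22 mm ahead of it and the grasp point (between the pads) lies 3 mm ahead of it; z points along the fingers, y is the line along which they close (so a half turn about z gives the same grasp; the last joint's range is limited). The gripper opens to 85 mm and grips with 20 to 120 N. Pads are 22 mm wide; open, the fingers measure 114 mm over their backs; the gripper's body (76 mm by 85 mm) begins 54 mm behind the grasp point. The pads swing forward as they close: fully open they stand 13 mm farther back than shut.
Start: joints at [1.21, 0.332, -0.065, 1.46, 0.022, 1.35, -0.088], TCP at [0.207, -0.59, 0.225] pointing down, gripper open.
Joint ranges: [-2.6, 2.6], [-0.5, 2.12], [-1.47, 1.34], [0.16, 2.42], [-1.27, 4.41], [0.06, 2.06], [-2.6, 2.6]. Speed limits (rad/s): [2.22, 2.22, 2.79, 2.79, 3.14, 3.14, 3.14].

### API

Orientations are given as a unit quaternion [x, y, z, w].
In Python, from workcell import manip, camera, ticket, boxes_of, outline_of gives the robot as it stands.
- The arm moves only by the tool carry_out, never from a script. Its argument "deltas" is a list of rows, each a list of 5 numbers: the shift along the tool's x, y, z as a fraction of full scale, then the turn about the tool's z as a fraction of full scale, then the opening, from -1 (shut) to 1 (fully open), so that 0 is half open. In form: [[tx, ty, tz, spin, gripper], ...]. A call has 1 to 20 rows; each row is the pose to reach, as a shift and turn from the pose commanded when the call began, along the tool's axes at that moment; what a row does not reach only later rows make up. Full scale, the value 1, is 150 mm for a shift and 30 degrees for a turn. A row lasts 1/8 s, in which the tool goes at most 62.5 mm and 10.7 degrees, less where a joint would pass 70% of its speed; a pose out of reach is approached as far as the arm can. A call with a number of a shift or a turn outside -1 to 1 is refused whole. A call with a gripper value outside its range is refused whole. The fingers move at their own pace and stop on an object; "force" is the grip in N (left out, the last holds). Time passes only in rows, so rows that repeat a pose let the fingers close. It gives the time, the measured TCP pose, the force, the opening and the grip force at its end, in the units of the state.
- manip.get_obs(): the state, without advancing time (a new reading comes with each control period).
- camera(name): name is "scene" or "top"; returns a dict with "img" (384x512x3 uint8, red, green, blue), "depth" (384x512 float32, m along the optical axis (not along the pixel's ray), 0 where there is no reading), "vertical_fov" (degrees; the focal length in pixels is half the picture's height over the tangent of half this angle, whatever the lens; pixels are square), "cx", "cy" (the principal point, pixels), "R" (3x3) and "t" (3): a world point X has camera coordinates R X + t. Camera axes: x right, y down, z forward; pixel columns grow to the right and rows downward; lengths in m; the calibration is good to about 2 mm. A picture is of the moment at which its call begins.
- ticket.hand_in(): hands the job in; it is judged then, once.
Trained networks look in a picture, given as the dict that the camera call returned (one of the last four; its "shot" number tells which), for a name from the list of things; names that differ only in an ending like _2 or _b are one class to them, and where a whole thing is asked for, a point or a joint stands for the part that bears it (a point fixed in the world has none). Each returns a list of dicts, best first, with "conf" (0 to 1); they miss things now and then, are a little off and sometimes report something else, mostly with a low value. They report only what shows in the picture. A call takes as long as a camera call. They do not tell look-alikes from the thing itself.
- boxes_of(query, picture): "position" ([x, y, z] in m, in world coordinates, good to about 4 mm: the middle of the surface that is visible of it).
- outline_of(query, picture): "region" (384x512 bool, what is visible of it).
The state is a dict: "clock": time; "joint_pos": joint angles; "joint_velocities": joint speeds; "tau": joint torques, N m; "position": TCP position; "ee_rot": TCP orientation; "ft_force": force on the tool from outside, world axes, zero at the start; "torque": the same for the moment, N m; "grip_width": opening from 0.0 (shut) to 1.0 (fully open); "grasp_force": force on a finger pad.
Only numpy, scipy, OpenCV 4.12 (cv2) and the standard library are available. Lean on these libraries where they do the work, as an engineer would, in place of code of your own. Each camera call takes 0.05 s, during which the arm holds its last target. There are 200 camera calls.

## Working session

There is one attempt and no reset: what is moved stays moved. The work goes in short steps, Python scripts to look and compute and a tool call to move; the robot and the scene stay as the last step left them, time stands still between calls to the robot, and variables do not carry over. Pictures are saved under pics/ and viewed, at most 10 in all, crops included, and the job is handed in when it is done.

Besides the shell and the picture viewer there is one more tool, called after "Emit:" as name([rows], argument=value, ...), one row to a line, values as JSON. carry_out: Moves the arm, as the interface text tells. Its arguments: {"type":"object","properties":{"deltas":{"type":"array","items":{"type":"array","items":{"type":"number"}}},"force":{"type":"number"}},"required":["deltas"]}

```bash
mkdir -p pics; cat > h.py <<'E'
import numpy as np, cv2
from workcell import manip, camera, ticket, boxes_of, outline_of
def pts(c):
    H,W=c["depth"].shape; f=H/2/np.tan(np.radians(c["vertical_fov"])/2)
    v,u=np.mgrid[:H,:W]; z=c["depth"]
    P=np.stack([(u-c["cx"])/f*z,(v-c["cy"])/f*z,z],-1)
    return (P-np.array(c["t"]))@np.array(c["R"])
E
python3 - <<'E'
from h import *
o=manip.get_obs(); print({k:np.round(v,3) for k,v in o.items()})
ims=[]
for n in("top","scene"):
    c=camera(n); ims.append(c["img"])
    for q in("carrier_center","reader"):
        for b in boxes_of(q,c): print(n,q,np.round(b["position"],3),round(b["conf"],2))
    cv2.imwrite(f"pics/{n}0.png",cv2.resize(c["img"][...,::-1],(800,600)))
    np.savez(f"{n}0.npz",P=pts(c),img=c["img"])
E
```

```text
{'clock': np.float64(0.0), 'joint_pos': array([ 1.21 ,  0.333, -0.065,  1.461,  0.022,  1.35 , -0.089]), 'joint_velocities': array([-0.   , -0.001, -0.   , -0.001,  0.   , -0.   , -0.   ]), 'tau': array([ 0.0000e+00, -6.2544e+01,  4.9000e-02, -3.9161e+01,  1.6000e-02,
        1.0000e-02,  0.0000e+00]), 'position': array([ 0.207, -0.589,  0.224]), 'ee_rot': array([ 0.986,  0.168, -0.   , -0.001]), 'ft_force': array([-0.431, -0.623,  0.688]), 'torque': array([ 0.014,  0.011, -0.046]), 'grasp_force': np.float64(0.0), 'grip_width': np.float64(0.996)}
top carrier_center [ 0.452 -0.27   0.011] 0.92
top carrier_center [ 0.605 -0.337  0.014] 0.92
top reader [0.636 0.056 0.058] 0.63
scene carrier_center [ 0.456 -0.274  0.009] 0.97
scene carrier_center [ 0.605 -0.338  0.004] 0.8
scene carrier_center [ 0.285 -0.268  0.01 ] 0.66
scene reader [0.705 0.039 0.062] 0.58
```

View pics/top0.png

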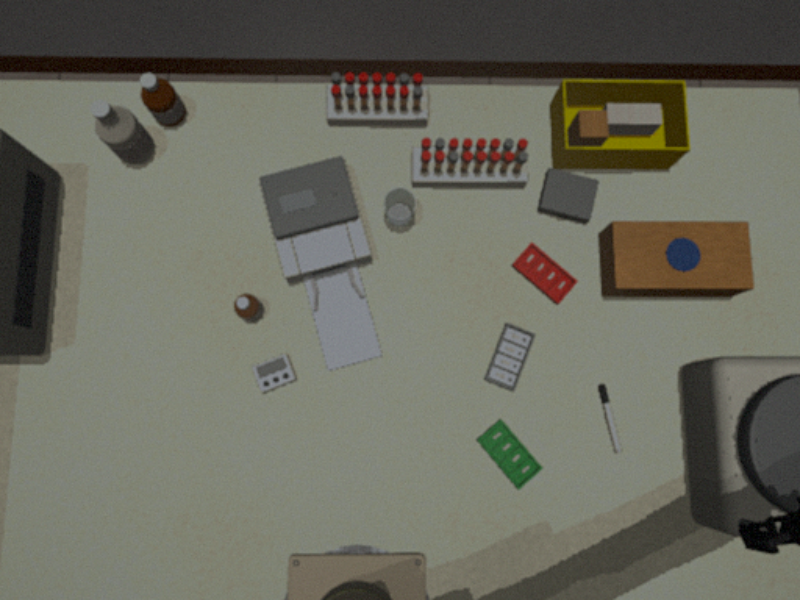

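View pics/scene0.png

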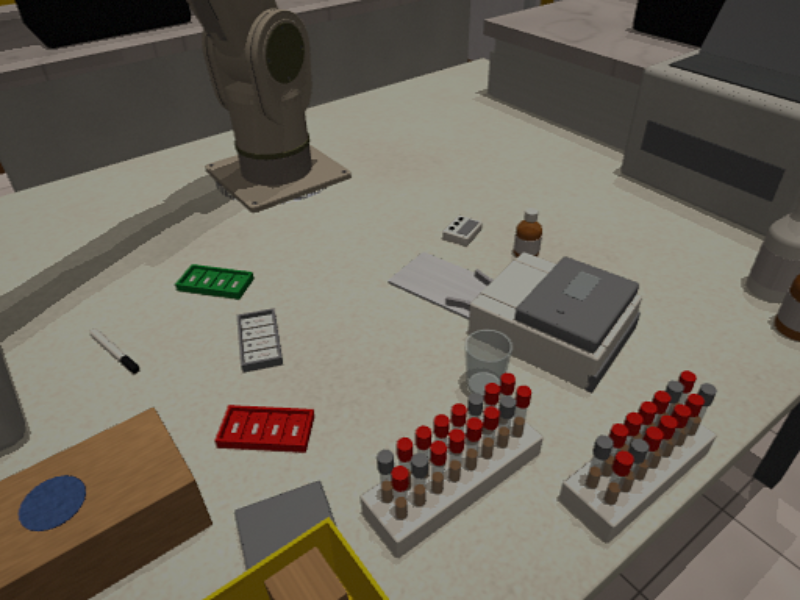

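The top view shows the grey carrier at (510,357), the deck at (345,325) with its rails near (335,290), and the head front at y≈270. The red (545,272) and green (508,453) trays are look-alikes. Next I'll measure the poses.

```bash
cat > m.py <<'E'
from h import *
def rect(P2):
    r=cv2.minAreaRect((P2*1000).astype(np.float32)); b=cv2.boxPoints(r)
    e=[b[1]-b[0],b[2]-b[1]]; L=max(e,key=np.linalg.norm)
    return np.round(r[0],1),np.round(sorted(r[1]),1),round(np.degrees(np.arctan2(L[1],L[0]))%180,2)
if __name__=="__main__":
  for n in("top","scene"):
    c=camera(n);P=pts(c)
    for o in outline_of("carrier_center",c):
        m=o["region"]&(c["depth"]>0); Q=P[m]
        print(n,round(o["conf"],2),c["img"][m].mean(0).round(),rect(Q[:,:2]),np.percentile(Q[:,2],[5,50,95]).round(4), m.sum())
    for o in outline_of("reader",c)[:1]:
        m=o["region"]&(c["depth"]>0);Q=P[m];print("reader",o["conf"],rect(Q[:,:2]))
        h,e=np.histogram(Q[:,2],np.arange(-.004,.1,.004));print(h)
        for lo,hi in((.001,.012),(.054,.066),(.074,.09)):
            k=Q[(Q[:,2]>lo)&(Q[:,2]<hi)]
            if len(k)>50: print(lo,rect(k[:,:2]),np.median(k[:,2]))
E
python3 m.py
```

```text
top 0.88 [119.  50.  44.] (array([ 605.5, -337.4]), array([ 66.2, 113.5]), np.float32(46.58)) [0.0007 0.0089 0.0156] 831
top 0.58 [53. 97. 57.] (array([ 281.6, -263.7]), array([ 57.8, 112.5]), np.float32(39.83)) [0.0027 0.0093 0.0152] 886
reader 0.62 (array([626. ,  60.9]), array([166.9, 387.7]), np.float32(15.84))
[  33  425 1186  396   51   81   27   10   10    8   14   21   19   33
  125  734  608   78   20   41  476 1321  418   11    0]
0.001 (array([624.7,  60.1]), array([165.4, 384.8]), np.float32(15.91)) 0.00602189871484517
0.054 (array([689.9,  77.9]), array([158.2, 188.7]), np.float32(15.47)) 0.059652079779187545
0.074 (array([722.3,  87. ]), array([115.9, 150. ]), np.float32(105.74)) 0.08193182353706104
scene 0.9 [111. 110. 105.] (array([ 447.6, -269.7]), array([ 57.3, 119.3]), np.float32(159.14)) [0.0032 0.0092 0.0141] 951
scene 0.69 [117.  20.  17.] (array([ 596.6, -337. ]), array([ 69.1, 118.2]), np.float32(49.31)) [0.0027 0.0092 0.0143] 1594
scene 0.64 [23. 76. 34.] (array([ 282.7, -265.1]), array([ 57.8, 111. ]), np.float32(40.65)) [0.0025 0.0089 0.0138] 736
reader 0.84 (array([598.2, 105.8]), array([270.5, 365. ]), np.float32(15.53))
[  52  201 1266  134  153  144  120  120  204  124  153  147  137  140
  165 1143  432  111  102  106  282 2220   21    0    0]
0.001 (array([598.5, 105.6]), array([265.4, 365.1]), np.float32(15.38)) 0.005585347124518363
0.054 (array([693.4,  75.6]), array([159.1, 190.8]), np.float32(15.55)) 0.05933094803272944
0.074 (array([722.4,  85. ]), array([115.1, 153.2]), np.float32(105.61)) 0.08149304378186034
```

```bash
cat > m2.py <<'E'
from m import *
yaw=np.radians(15.6)
def run():
  for n in("top","scene"):
    cs=[camera(n) for _ in range(5)]
    D=np.stack([c["depth"] for c in cs]);D[D==0]=np.nan
    c=dict(cs[0]);c["depth"]=np.nan_to_num(np.nanmedian(D,0));P=pts(c)
    ok=c["depth"]>0
    near=ok&(np.linalg.norm(P[...,:2]-[.452,-.27],axis=-1)<.075)
    m=(near&(P[...,2]>.0055)).astype(np.uint8)
    m=cv2.morphologyEx(m,cv2.MORPH_OPEN,np.ones((3,3),np.uint8))>0
    Q=P[m]; print(n,"carrier",rect(Q[:,:2]),Q[:,:2].mean(0).round(4),np.percentile(Q[:,2],[5,50,95]).round(4))
    R=np.array([[np.cos(yaw),np.sin(yaw)],[-np.sin(yaw),np.cos(yaw)]])
    q=(P[...,:2]-[.5985,.0524])@R.T
    d=ok&(q[...,0]>-.25)&(q[...,0]<-.07)&(abs(q[...,1])<.07)&(P[...,2]>.003)&(P[...,2]<.012)
    d=cv2.morphologyEx(d.astype(np.uint8),cv2.MORPH_OPEN,np.ones((3,3),np.uint8))>0
    X=q[d]; print(" deck rect in approx reader frame",rect(X))
    for lo in np.arange(-.16,-.07,.03):
        y=X[(X[:,0]>lo)&(X[:,0]<lo+.03),1]; print("  ",round(lo,3),np.percentile(y,[1,50,99]).round(4))
    g=(q[...,0]>-.07)&(q[...,0]<-.0)&(abs(q[...,1])<.07)&(P[...,2]>.0125)&(P[...,2]<.03)&ok
    X=q[g]
    for s in(1,-1):
        for lo in(-.06,-.045,-.03,-.015):
            y=X[(X[:,1]*s>0)&(X[:,0]>lo)&(X[:,0]<lo+.015),1]
            if len(y)>2: print("  rail",s,lo,np.percentile(y,[10,50,90]).round(4),len(y))
    hd=ok&(P[...,2]>.052)&(P[...,2]<.1)&(q[...,0]>-.03)&(q[...,0]<.22)&(abs(q[...,1])<.1)
    X=q[hd];print(" head",rect(X), X[:,0].min().round(4))
run()
E
python3 m2.py
```

```text
top carrier (array([ 450.5, -268.3]), array([56.5, 96.3]), np.float32(157.52)) [ 0.4502 -0.2679] [0.0069 0.0093 0.0141]
 deck rect in approx reader frame (array([-117.9,   -0.7]), array([95.5, 99.8]), np.float32(90.08))
   -0.16 [-0.0489 -0.      0.0484]
   -0.13 [-0.0494 -0.0004  0.0481]
   -0.1 [-0.0495 -0.0004  0.0481]
  rail 1 -0.06 [0.0399 0.0422 0.0443] 9
  rail 1 -0.045 [0.0335 0.037  0.0402] 16
  rail 1 -0.03 [0.0306 0.034  0.0369] 16
  rail 1 -0.015 [0.0304 0.0336 0.0369] 17
  rail -1 -0.06 [-0.0448 -0.0424 -0.0399] 10
  rail -1 -0.045 [-0.0402 -0.038  -0.035 ] 12
  rail -1 -0.03 [-0.0373 -0.0345 -0.0315] 15
  rail -1 -0.015 [-0.0368 -0.0346 -0.0318] 14
 head (array([97. , -0.1]), array([158. , 191.6]), np.float32(0.17)) 0.0011
scene carrier (array([ 450. , -270.6]), array([ 56.1, 111.4]), np.float32(157.92)) [ 0.4523 -0.2716] [0.0069 0.0092 0.0137]
 deck rect in approx reader frame (array([-118.7,   -2.8]), array([ 97.2, 101. ]), np.float32(90.57))
   -0.16 [-0.0522 -0.0056  0.0465]
   -0.13 [-0.0516 -0.0061  0.0461]
   -0.1 [-0.0516 -0.0052  0.0456]
  rail 1 -0.06 [0.0348 0.0386 0.0417] 14
  rail 1 -0.045 [0.0302 0.0337 0.0366] 16
  rail 1 -0.03 [0.0285 0.0305 0.0349] 7
  rail -1 -0.06 [-0.0475 -0.0452 -0.0414] 18
  rail -1 -0.045 [-0.0433 -0.0403 -0.0376] 21
  rail -1 -0.03 [-0.0398 -0.0384 -0.0338] 16
 head (array([98. , -2.1]), array([158.1, 190. ]), np.float32(179.92)) 0.003
```

```bash
cat > g.py <<'E'
import sys
from h import *
from scipy.spatial.transform import Rotation as R
RO=np.array([.6006,.0514]); RY=15.65
def go(x,y,z,yaw,frame="w"):
    if frame=="r":
        a=np.radians(RY); x,y=RO+[x*np.cos(a)-y*np.sin(a), x*np.sin(a)+y*np.cos(a)]; yaw+=RY
    o=manip.get_obs(); M=R.from_quat(o["ee_rot"]).as_matrix()
    d=M.T@(np.array([x,y,z])-o["position"])/.15
    y0=np.degrees(np.arctan2(M[1,0],M[0,0])); s=(y0-yaw+180)%360-180
    print("t",o["clock"].round(2),"pos",o["position"].round(4),"yaw",y0.round(2),"tilt",M[2].round(3),"F",o["ft_force"].round(2),"delta",d.round(3),"spin",round(s/30,3), "w",o["grip_width"].round(3))
if __name__=="__main__": go(*map(float,sys.argv[1:5]),*sys.argv[5:])
E
python3 g.py .451 -.2703 .12 -22.2
```

```text
Traceback (most recent call last):
  File "g.py", line 12, in <module>
    if __name__=="__main__": go(*map(float,sys.argv[1:5]),*sys.argv[5:])
                             ~~^^^^^^^^^^^^^^^^^^^^^^^^^^^^^^^^^^^^^^^^^
  File "g.py", line 11, in go
    print("t",o["clock"].round(2),"pos",o["position"].round(4),"yaw",y0.round(2),"tilt",M[2].round(3),"F",o["ft_force"].round(2),"delta",d.round(3),"spin",round(s/30,3), "w",o["grip_width"].round(3))
              ^^^^^^^^^^^^^^^^
AttributeError: 'float' object has no attribute 'round'
```

Emit:
carry_out([
  [1, -0.66, 0, 1, 1],
  [1, -0.66, 0, 1, 1],
  [1, -0.66, 0, 1, 1],
  [1, -0.66, 0, 1, 1],
  [1, -0.66, 0, 1, 1],
  [1, -0.66, 0, 1, 1],
])

```text
clock: 1.85
position: [0.3148, -0.4477, 0.225]
ee_rot: [0.996, -0.093, -0.0, 0.0]
ft_force: [0.0, 0.1, 0.2]
grip_width: 0.997
grasp_force: 0.0
```

```bash
python3 g.py .451 -.2703 .12 -22.2
```

```text
Traceback (most recent call last):
  File "g.py", line 12, in <module>
    if __name__=="__main__": go(*map(float,sys.argv[1:5]),*sys.argv[5:])
                             ~~^^^^^^^^^^^^^^^^^^^^^^^^^^^^^^^^^^^^^^^^^
  File "g.py", line 11, in go
    print("t",o["clock"].round(2),"pos",o["position"].round(4),"yaw",y0.round(2),"tilt",M[2].round(3),"F",o["ft_force"].round(2),"delta",d.round(3),"spin",round(s/30,3), "w",o["grip_width"].round(3))
              ^^^^^^^^^^^^^^^^
AttributeError: 'float' object has no attribute 'round'
```

```bash
sed -i 's/o\["clock"\].round(2)/round(float(o["clock"]),2)/; s/y0.round(2)/round(float(y0),2)/; s/o\["grip_width"\].round(3)/round(float(o["grip_width"]),3)/' g.py; python3 g.py .451 -.2703 .12 -22.2
```

```text
t 1.85 pos [ 0.3148 -0.4477  0.225 ] yaw -10.72 tilt [-0.  0. -1.] F [0.05 0.15 0.17] delta [ 0.672 -1.331  0.7  ] spin 0.383 w 0.997
```

Emit:
carry_out([
  [0.5, -0.98, 0.2, 0.38, 1],
  [0.5, -0.98, 0.2, 0.38, 1],
  [0.5, -0.98, 0.2, 0.38, 1],
  [0.5, -0.98, 0.2, 0.38, 1],
  [0.5, -0.98, 0.2, 0.38, 1],
  [0.5, -0.98, 0.2, 0.38, 1],
])

```text
clock: 2.6
position: [0.4157, -0.3177, 0.1953]
ee_rot: [0.981, -0.193, 0.0, 0.0]
ft_force: [-0.3, -0.3, -0.5]
grip_width: 0.996
grasp_force: 0.0
```

```bash
python3 g.py .451 -.2703 .09 -22.2
```

```text
t 2.6 pos [ 0.4157 -0.3177  0.1953] yaw -22.21 tilt [ 0.  0. -1.] F [-0.3  -0.3  -0.45] delta [ 0.098 -0.382  0.702] spin -0.0 w 0.996
```

Emit:
carry_out([
  [0.098, -0.382, 0.7, 0, 1],
  [0.098, -0.382, 0.7, 0, 1],
  [0.098, -0.382, 0.7, 0, 1],
  [0.098, -0.382, 0.7, 0, 1],
])

```text
clock: 3.1
position: [0.4517, -0.27, 0.091]
ee_rot: [0.981, -0.192, 0.0, 0.0]
ft_force: [0.8, -0.7, 1.2]
grip_width: 1.001
grasp_force: 0.0
```

```bash
python3 - <<'E'
from g import *
go(.451,-.2703,.026,-22.2)
c=camera("scene");im=c["img"][120:290,60:290,::-1]
cv2.imwrite("pics/s1.png",cv2.resize(im,None,fx=3,fy=3))
E
```

```text
t 3.1 pos [ 0.4517 -0.27    0.091 ] yaw -22.15 tilt [ 0.001  0.001 -1.   ] F [ 0.8  -0.67  1.16] delta [-0.004  0.003  0.433] spin 0.002 w 1.001
```

View pics/s1.png

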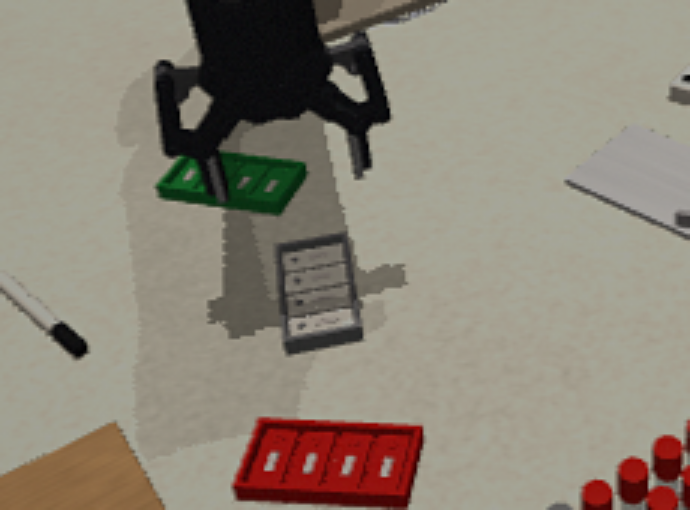

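The gripper is above the grey carrier with one finger either side: tips at (215,190) and (360,170), carrier at (320,290). Descending.

Emit:
carry_out([
  [-0.004, 0.003, 0.2, 0, 1],
  [-0.004, 0.003, 0.32, 0, 1],
  [-0.004, 0.003, 0.4, 0, 1],
  [-0.004, 0.003, 0.433, 0, 1],
  [-0.004, 0.003, 0.433, 0, 1],
])

```text
clock: 3.78
position: [0.4513, -0.2687, 0.0254]
ee_rot: [0.982, -0.191, 0.0, 0.0]
ft_force: [-0.6, -0.2, 0.6]
grip_width: 1.003
grasp_force: 0.0
```

```bash
python3 - <<'E'
from g import *
go(.451,-.2703,.026,-22.2)
c=camera("scene");im=c["img"][140:260,110:240,::-1]
cv2.imwrite("pics/s2.png",cv2.resize(im,None,fx=5,fy=5)[:600])
E
```

```text
t 3.77 pos [ 0.4513 -0.2687  0.0254] yaw -22.05 tilt [ 0.  0. -1.] F [-0.61 -0.21  0.55] delta [ 0.002  0.011 -0.004] spin 0.005 w 1.003
```

View pics/s2.png

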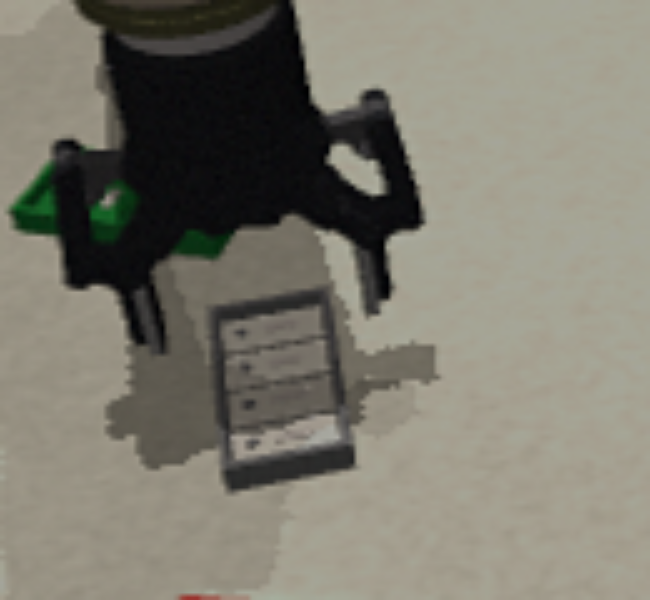

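The fingers straddle the carrier, at (150,350) and (375,310), and the tips are still slightly above bench level. Closing gently.

Emit:
carry_out([
  [0, 0, 0, 0, 0.45],
  [0, 0, 0, 0, 0.45],
  [0, 0, 0, 0, 0.2],
  [0, 0, 0, 0, 0.0],
  [0, 0, 0, 0, -0.2],
  [0, 0, 0, 0, -0.2],
], force=30)

```text
clock: 4.58
position: [0.4512, -0.2686, 0.0252]
ee_rot: [0.982, -0.191, 0.0, 0.0]
ft_force: [0.6, -0.4, 0.6]
grip_width: 0.401
grasp_force: 0.0
```

```bash
python3 - <<'E'
from g import *
go(.451,-.2703,.026,-22.2)
c=camera("scene");im=c["img"][140:260,110:240,::-1]
cv2.imwrite("pics/s3.png",cv2.resize(im,None,fx=5,fy=5)[:600])
E
```

```text
t 4.58 pos [ 0.4512 -0.2686  0.0252] yaw -22.04 tilt [ 0.  0. -1.] F [ 0.64 -0.39  0.6 ] delta [ 0.003  0.011 -0.006] spin 0.005 w 0.401
```

View pics/s3.png

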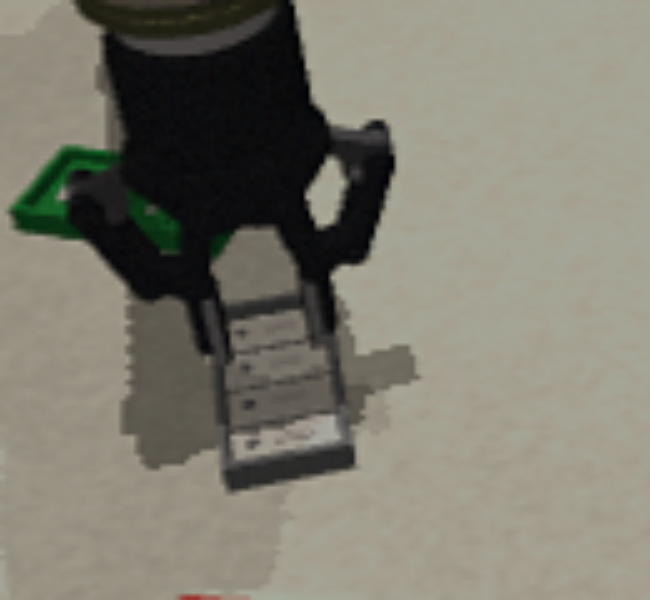

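The fingers closed above the carrier without touching it: tips at (207,350) and (325,335), opening 34 mm. I'll measure the tip height from depth.

```bash
python3 - <<'E'
from g import *
c=camera("scene");P=pts(c);I=c["img"]
a=np.radians(-22.04);A=np.array([np.cos(a),np.sin(a)]);B=np.array([-A[1],A[0]])
q=(P[...,:2]-[.4512,-.2686])
u=q@A;v=q@B
m=(I.max(-1)<75)&(abs(u)<.04)&(abs(v)<.06)&(P[...,2]>.004)&(P[...,2]<.07)&(c["depth"]>0)
for s in(1,-1):
    k=m&(v*s>0)
    for lo in np.arange(.004,.05,.004):
        j=k&(P[...,2]>=lo)&(P[...,2]<lo+.004)
        if j.sum(): print(s,round(lo,3),j.sum(),"u",np.percentile(u[j],[5,50,95]).round(3),"v",np.percentile(v[j],[5,50,95]).round(3),I[j].mean(0).round())
# carrier extents in the same frame
j=(c["depth"]>0)&(abs(u)<.09)&(abs(v)<.05)&(P[...,2]>.011)&(P[...,2]<.017)
print("carrier top",np.percentile(u[j],[1,99]).round(3),np.percentile(v[j],[1,50,99]).round(3))
E
```

```text
1 0.004 9 u [-0.025  0.005  0.023] v [0.005 0.015 0.024] [66. 63. 58.]
1 0.008 3 u [-0.024  0.001  0.003] v [0.005 0.013 0.015] [70. 67. 62.]
1 0.012 28 u [-0.019  0.004  0.027] v [0.022 0.024 0.026] [54. 52. 52.]
1 0.032 1 u [0.011 0.011 0.011] v [0.016 0.016 0.016] [67. 63. 58.]
1 0.036 4 u [0.009 0.011 0.014] v [0.017 0.02  0.023] [52. 50. 48.]
1 0.04 10 u [0.006 0.009 0.012] v [0.018 0.022 0.026] [36. 35. 36.]
1 0.044 9 u [0.007 0.009 0.012] v [0.017 0.023 0.028] [39. 38. 37.]
1 0.048 10 u [0.    0.009 0.011] v [0.017 0.022 0.028] [40. 38. 38.]
-1 0.004 12 u [-0.028  0.006  0.023] v [-0.026 -0.015 -0.002] [60. 58. 55.]
-1 0.008 20 u [-0.039  0.003  0.029] v [-0.026 -0.021 -0.009] [57. 55. 54.]
-1 0.012 20 u [-0.012  0.011  0.026] v [-0.03  -0.028 -0.026] [53. 51. 50.]
-1 0.032 1 u [0.012 0.012 0.012] v [-0.02 -0.02 -0.02] [37. 36. 35.]
-1 0.036 9 u [-0.007  0.009  0.012] v [-0.027 -0.023 -0.019] [45. 44. 43.]
-1 0.04 7 u [0.005 0.007 0.013] v [-0.031 -0.021 -0.019] [35. 34. 33.]
-1 0.044 12 u [0.007 0.01  0.013] v [-0.03  -0.026 -0.02 ] [29. 28. 28.]
-1 0.048 9 u [-0.003  0.007  0.012] v [-0.032 -0.024 -0.019] [41. 39. 38.]
carrier top [-0.056  0.056] [-0.03  -0.003  0.026]
```

Emit:
carry_out([
  [0, 0.013, 0, 0, 0.8],
  [0, 0.013, 0, 0, 0.8],
  [0, 0.013, 0, 0, 0.8],
  [0, 0.013, 0.05, 0, 0.8],
  [0, 0.013, 0.1, 0, 0.8],
  [0, 0.013, 0.1, 0, 0.8],
])

```text
clock: 5.42
position: [0.4498, -0.27, 0.0092]
ee_rot: [0.982, -0.191, -0.001, -0.0]
ft_force: [-0.6, 0.7, 0.1]
grip_width: 0.898
grasp_force: 0.0
```

```bash
cat > tip.py <<'E'
from g import *
def tip():
    o=manip.get_obs();M=R.from_quat(o["ee_rot"]).as_matrix()
    c=camera("scene");P=pts(c);I=c["img"]
    q=P-o["position"];u=q@M[:,0];v=q@M[:,1]
    m=(I.max(-1)<75)&(abs(u)<.02)&(abs(v)<.065)&(P[...,2]>.001)&(P[...,2]<.07)&(c["depth"]>0)
    print(o["position"].round(4),o["ft_force"].round(1),o["grip_width"].round(3))
    for s in(1,-1):
        for lo in np.arange(0,.05,.003):
            j=m&(v*s>0)&(P[...,2]>=lo)&(P[...,2]<lo+.003)
            if j.sum(): print(s,round(lo,3),j.sum(),"u",np.median(u[j]).round(3),"v",np.percentile(v[j],[5,50,95]).round(3))
    return c
if __name__=="__main__":tip()
E
sed -i 's/o\["grip_width"\].round(3)/round(float(o["grip_width"]),3)/' tip.py
python3 tip.py
```

```text
[ 0.4498 -0.27    0.0092] [-0.6  0.7  0.1] 0.898
1 0.0 1 u -0.005 v [0.01 0.01 0.01]
1 0.003 8 u 0.006 v [0.015 0.024 0.025]
1 0.006 7 u -0.002 v [0.004 0.015 0.024]
1 0.009 8 u -0.0 v [0.009 0.014 0.024]
1 0.012 19 u 0.005 v [0.025 0.026 0.027]
1 0.027 4 u 0.01 v [0.041 0.042 0.045]
1 0.03 6 u 0.008 v [0.04  0.04  0.044]
1 0.033 5 u 0.008 v [0.041 0.049 0.052]
1 0.036 10 u 0.008 v [0.042 0.048 0.053]
1 0.039 6 u 0.008 v [0.04  0.043 0.05 ]
1 0.042 8 u 0.007 v [0.04  0.046 0.053]
1 0.045 10 u 0.011 v [0.041 0.045 0.049]
1 0.048 8 u 0.007 v [0.042 0.05  0.053]
-1 0.0 3 u -0.003 v [-0.027 -0.023 -0.015]
-1 0.003 3 u -0.003 v [-0.022 -0.012 -0.002]
-1 0.006 2 u 0.004 v [-0.027 -0.025 -0.022]
-1 0.009 3 u 0.004 v [-0.027 -0.017 -0.007]
-1 0.012 16 u 0.003 v [-0.027 -0.026 -0.024]
-1 0.015 3 u -0.002 v [-0.026 -0.025 -0.025]
-1 0.027 2 u 0.011 v [-0.041 -0.04  -0.039]
-1 0.03 4 u 0.009 v [-0.046 -0.043 -0.04 ]
-1 0.033 3 u 0.011 v [-0.049 -0.042 -0.04 ]
-1 0.036 7 u 0.009 v [-0.049 -0.045 -0.041]
-1 0.039 5 u 0.011 v [-0.047 -0.043 -0.039]
-1 0.042 6 u 0.009 v [-0.048 -0.043 -0.04 ]
-1 0.045 5 u 0.008 v [-0.048 -0.046 -0.04 ]
-1 0.048 5 u 0.008 v [-0.049 -0.044 -0.04 ]
```

Emit:
carry_out([
  [0, 0, 0.05, 0, 0.6],
  [0, 0, 0.1, 0, 0.6],
  [0, 0, 0.1, 0, 0.6],
  [0, 0, 0.1, 0, 0.6],
])

```text
clock: 5.98
position: [0.4504, -0.2704, -0.0048]
ee_rot: [0.982, -0.191, -0.0, 0.0]
ft_force: [-0.4, -0.0, 1.0]
grip_width: 0.799
grasp_force: 0.0
```

```bash
python3 - <<'E'
from tip import *
c=tip()
im=c["img"][140:260,110:240,::-1]
cv2.imwrite("pics/s4.png",cv2.resize(im,None,fx=5,fy=5))
E
```

```text
[ 0.4504 -0.2704 -0.0048] [-0.4 -0.   1. ] 0.799
1 0.0 4 u 0.014 v [0.007 0.02  0.025]
1 0.003 6 u -0.004 v [0.003 0.017 0.024]
1 0.006 9 u -0.002 v [0.01  0.023 0.031]
1 0.009 13 u 0.005 v [0.012 0.024 0.038]
1 0.012 19 u 0.007 v [0.025 0.026 0.038]
1 0.015 9 u 0.008 v [0.025 0.039 0.046]
1 0.018 6 u 0.01 v [0.036 0.038 0.046]
1 0.021 11 u 0.008 v [0.036 0.042 0.049]
1 0.024 5 u 0.011 v [0.038 0.042 0.046]
1 0.027 8 u 0.007 v [0.036 0.041 0.047]
1 0.03 8 u 0.009 v [0.036 0.04  0.048]
1 0.033 7 u 0.009 v [0.037 0.044 0.048]
1 0.036 8 u 0.01 v [0.038 0.042 0.047]
1 0.039 7 u 0.008 v [0.036 0.041 0.049]
1 0.042 11 u 0.009 v [0.036 0.038 0.046]
1 0.045 4 u 0.011 v [0.038 0.04  0.048]
1 0.048 4 u 0.012 v [0.04  0.046 0.051]
-1 0.0 4 u 0.009 v [-0.023 -0.017 -0.009]
-1 0.003 2 u -0.005 v [-0.012 -0.007 -0.002]
-1 0.006 4 u 0.004 v [-0.027 -0.022 -0.018]
-1 0.009 6 u 0.004 v [-0.035 -0.027 -0.025]
-1 0.012 16 u 0.005 v [-0.033 -0.026 -0.024]
-1 0.015 9 u 0.008 v [-0.041 -0.035 -0.025]
-1 0.018 5 u 0.007 v [-0.044 -0.041 -0.034]
-1 0.021 8 u 0.01 v [-0.045 -0.038 -0.034]
-1 0.024 7 u 0.009 v [-0.043 -0.039 -0.035]
-1 0.027 4 u 0.007 v [-0.044 -0.041 -0.038]
-1 0.03 5 u 0.007 v [-0.045 -0.042 -0.036]
-1 0.033 6 u 0.011 v [-0.042 -0.036 -0.033]
-1 0.036 6 u 0.01 v [-0.045 -0.039 -0.034]
-1 0.039 7 u 0.01 v [-0.045 -0.038 -0.034]
-1 0.042 6 u 0.009 v [-0.046 -0.04  -0.034]
-1 0.045 5 u 0.012 v [-0.041 -0.035 -0.034]
-1 0.048 6 u 0.01 v [-0.049 -0.041 -0.034]
```

View pics/s4.png

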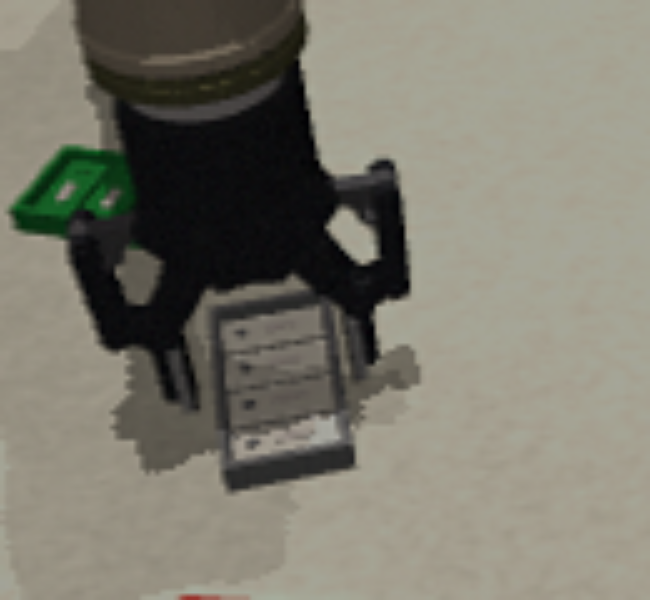

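The fingers now straddle the carrier with the tips about 10 mm above the bench, at (190,405) and (365,370). In practice the reported TCP reads about 30 mm lower than the described tip geometry. I'll go down another 5 mm and grip.

Emit:
carry_out([
  [0, 0, 0.033, 0, 0.6],
  [0, 0, 0.033, 0, 0.4],
  [0, 0, 0.033, 0, 0.2],
  [0, 0, 0.033, 0, 0.0],
  [0, 0, 0.033, 0, -0.2],
  [0, 0, 0.033, 0, -0.2],
], force=30)

```text
clock: 6.78
position: [0.4503, -0.2703, -0.0099]
ee_rot: [0.982, -0.191, -0.0, -0.0]
ft_force: [-0.6, -0.1, -1.3]
grip_width: 0.649
grasp_force: 32.8
```

Emit:
carry_out([
  [0, 0, -0.15, 0, -0.2],
  [0, 0, -0.4, 0, -0.2],
  [0, 0, -0.6, 0, -0.2],
  [0, 0, -0.6, 0, -0.2],
])

```text
clock: 7.28
position: [0.4517, -0.2711, 0.0823]
ee_rot: [0.982, -0.191, 0.002, 0.001]
ft_force: [-0.5, 0.8, -3.0]
grip_width: 0.642
grasp_force: 33.2
```

```bash
python3 - <<'E'
from g import *
go(-.103,0,.08,0,"r")
E
```

```text
t 7.28 pos [ 0.4517 -0.2711  0.0823] yaw -22.05 tilt [ 0.004  0.001 -1.   ] F [-0.53  0.8  -3.03] delta [-0.43  -1.946  0.012] spin -1.257 w 0.642
```

Emit:
carry_out([
  [-0.08, -0.35, 0, -0.3, -0.2],
  [-0.16, -0.7, 0, -0.6, -0.2],
  [-0.22, -0.98, 0, -0.9, -0.2],
  [-0.22, -0.98, 0, -0.9, -0.2],
  [-0.22, -0.98, 0, -0.9, -0.2],
])

```text
clock: 7.9
position: [0.4743, -0.1223, 0.0792]
ee_rot: [0.999, 0.042, -0.001, -0.0]
ft_force: [0.9, -0.7, -2.2]
grip_width: 0.642
grasp_force: 33.2
```

```bash
python3 g.py -.103 0 .05 0 r
```

```text
t 7.9 pos [ 0.4743 -0.1223  0.0792] yaw 4.87 tilt [-0.001 -0.    -1.   ] F [ 0.92 -0.73 -2.18] delta [ 0.263 -0.954  0.195] spin -0.359 w 0.642
```

Emit:
carry_out([
  [0.09, -0.35, 0, -0.15, -0.2],
  [0.2, -0.7, 0, -0.3, -0.2],
  [0.263, -0.954, 0, -0.36, -0.2],
  [0.263, -0.954, 0.05, -0.36, -0.2],
  [0.263, -0.954, 0.19, -0.36, -0.2],
  [0.263, -0.954, 0.19, -0.36, -0.2],
])

```text
clock: 8.65
position: [0.5005, 0.0222, 0.0499]
ee_rot: [0.991, 0.135, -0.002, 0.0]
ft_force: [-0.6, 0.0, -2.4]
grip_width: 0.649
grasp_force: 33.2
```

```bash
cat > chk.py <<'E'
from g import *
# carrier and deck/rails in reader frame, both cameras
def chk(zlo,zhi,xlo=-.2,xhi=-.02):
    a=np.radians(RY);M=np.array([[np.cos(a),np.sin(a)],[-np.sin(a),np.cos(a)]])
    for n in("top","scene"):
        c=camera(n);P=pts(c);q=(P[...,:2]-RO)@M.T;ok=c["depth"]>0;I=c["img"].astype(int)
        m=ok&(P[...,2]>zlo)&(P[...,2]<zhi)&(q[...,0]>xlo)&(q[...,0]<xhi)&(abs(q[...,1])<.06)
        X=q[m]
        if len(X)>20:
            r=cv2.minAreaRect((X*1000).astype(np.float32));print(n,len(X),"x",np.percentile(X[:,0],[1,99]).round(4),"y",np.percentile(X[:,1],[1,99]).round(4),r)
    return c
if __name__=="__main__":
    import sys; chk(*map(float,sys.argv[1:]))
E
python3 g.py -.103 0 -.004 0 r; python3 chk.py .055 .08
```

```text
t 8.65 pos [0.5005 0.0222 0.0499] yaw 15.56 tilt [-0.004 -0.001 -1.   ] F [-0.57  0.   -2.37] delta [ 0.01  -0.008  0.359] spin -0.003 w 0.649
scene 652 x [-0.158  -0.0494] y [-0.0436  0.0255] ((-104.35563659667969, -7.050140380859375), (76.01402282714844, 111.15583801269531), 89.68999481201172)
```

Emit:
carry_out([
  [0.01, -0.008, 0.2, 0, -0.2],
  [0.01, -0.008, 0.3, 0, -0.2],
  [0.01, -0.008, 0.34, 0, -0.2],
  [0.01, -0.008, 0.35, 0, -0.2],
  [0.01, -0.008, 0.355, 0, -0.2],
  [0.01, -0.008, 0.355, 0, -0.2],
])

```text
clock: 9.5
position: [0.5034, 0.0258, -0.0011]
ee_rot: [0.991, 0.137, 0.0, 0.0]
ft_force: [-0.4, -0.1, -3.3]
grip_width: 0.648
grasp_force: 33.2
```

```bash
python3 g.py -.103 0 -.004 0 r; python3 chk.py .014 .03
```

```text
t 9.5 pos [ 0.5034  0.0258 -0.0011] yaw 15.75 tilt [ 0.001  0.    -1.   ] F [-0.43 -0.14 -3.27] delta [-0.017  0.01   0.02 ] spin 0.003 w 0.648
scene 613 x [-0.1559 -0.0265] y [-0.0431  0.0408] ((-90.44579315185547, -1.8877487182617188), (134.6940460205078, 91.79562377929688), 3.775418996810913)
```

Emit:
carry_out([
  [-0.005, 0.005, 0.007, 0, -0.2],
  [-0.005, 0.005, 0.013, 0, -0.2],
  [-0.005, 0.005, 0.013, 0, -0.2],
])

```text
clock: 9.98
position: [0.5024, 0.0249, -0.0036]
ee_rot: [0.991, 0.137, -0.0, 0.0]
ft_force: [-0.3, -0.5, -2.0]
grip_width: 0.648
grasp_force: 33.2
```

Emit:
carry_out([
  [0, 0, 0.007, 0, -0.2],
  [0, 0, 0.007, 0, -0.2],
])

```text
clock: 10.22
position: [0.503, 0.0249, -0.0039]
ee_rot: [0.991, 0.137, 0.0, 0.0]
ft_force: [-2.0, 0.0, 6.2]
grip_width: 0.649
grasp_force: 34.2
```

```bash
python3 g.py -.103 0 -.004 0 r
```

```text
t 10.22 pos [ 0.503   0.0249 -0.0039] yaw 15.75 tilt [ 0.001  0.    -1.   ] F [-2.03  0.01  6.24] delta [-0.013  0.006  0.001] spin 0.003 w 0.649
```

Contact with the deck. Releasing slowly, then lifting.

Emit:
carry_out([
  [0, 0, -0.003, 0, 0.45],
  [0, 0, -0.003, 0, 0.5],
  [0, 0, -0.003, 0, 0.6],
  [0, 0, -0.003, 0, 0.6],
  [0, 0, -0.1, 0, 0.6],
  [0, 0, -0.3, 0, 0.6],
  [0, 0, -0.4, 0, 0.6],
  [0, 0, -0.4, 0, 0.6],
])

```text
clock: 11.22
position: [0.5035, 0.0247, 0.0567]
ee_rot: [0.991, 0.137, 0.001, 0.0]
ft_force: [-0.3, -0.6, -0.5]
grip_width: 0.799
grasp_force: 0.0
```

```bash
python3 g.py -.2 0 .06 0 r; python3 chk.py .015 .026 -.2 -.03
```

```text
t 11.22 pos [0.5035 0.0247 0.0567] yaw 15.74 tilt [ 0.002  0.001 -1.   ] F [-0.3  -0.55 -0.5 ] delta [-0.662  0.003 -0.023] spin 0.003 w 0.799
scene 457 x [-0.1572 -0.0327] y [-0.044  0.041] ((-91.3708724975586, 3.1873207092285156), (91.75375366210938, 129.5552215576172), 82.52517700195312)
```

Emit:
carry_out([
  [-0.3, 0.003, -0.02, 0, -1],
  [-0.57, 0.003, -0.02, 0, -1],
  [-0.57, 0.003, -0.02, 0, -1],
  [-0.57, 0.003, 0.1, 0, -1],
  [-0.57, 0.003, 0.2, 0, -1],
  [-0.57, 0.003, 0.2, 0, -1],
  [-0.57, 0.003, 0.2, 0, -1],
])

```text
clock: 12.2
position: [0.4206, 0.0015, 0.0255]
ee_rot: [0.991, 0.137, -0.0, -0.0]
ft_force: [-0.5, -0.5, -0.1]
grip_width: -0.001
grasp_force: 0.0
```

```bash
python3 - <<'E'
from tip import *
go(-.182,0,.003,0,"r")
c=tip()
im=c["img"][110:230,220:350,::-1]
cv2.imwrite("pics/s5.png",cv2.resize(im,None,fx=5,fy=5))
from chk import chk; chk(.014,.026,-.2,-.03)
E
```

```text
t 12.2 pos [0.4206 0.0015 0.0255] yaw 15.77 tilt [-0. -0. -1.] F [-0.55 -0.52 -0.06] delta [0.032 0.003 0.15 ] spin 0.004 w -0.001
[0.4206 0.0015 0.0255] [-0.5 -0.5 -0.1] -0.001
1 0.03 2 u -0.003 v [0.007 0.007 0.007]
1 0.033 2 u 0.005 v [0.008 0.008 0.008]
1 0.036 6 u 0.006 v [0.004 0.009 0.013]
1 0.039 4 u 0.01 v [0.005 0.007 0.014]
1 0.042 11 u 0.004 v [0.005 0.012 0.016]
1 0.045 8 u 0.006 v [0.005 0.012 0.016]
1 0.048 10 u 0.005 v [0.002 0.014 0.015]
-1 0.033 1 u 0.009 v [-0.002 -0.002 -0.002]
-1 0.036 1 u 0.009 v [-0.002 -0.002 -0.002]
-1 0.039 1 u 0.009 v [-0.003 -0.003 -0.003]
-1 0.042 2 u 0.008 v [-0.011 -0.006 -0.002]
-1 0.045 3 u 0.007 v [-0.012 -0.01  -0.002]
top 223 x [-0.0831 -0.032 ] y [-0.0425  0.0443] ((-58.172088623046875, 0.9519729614257812), (54.423126220703125, 89.63004302978516), 0.2766065299510956)
scene 621 x [-0.1569 -0.034 ] y [-0.0434  0.0399] ((-94.5657730102539, -0.5444145202636719), (127.19800567626953, 91.22711181640625), 0.6875801086425781)
```

View pics/s5.png

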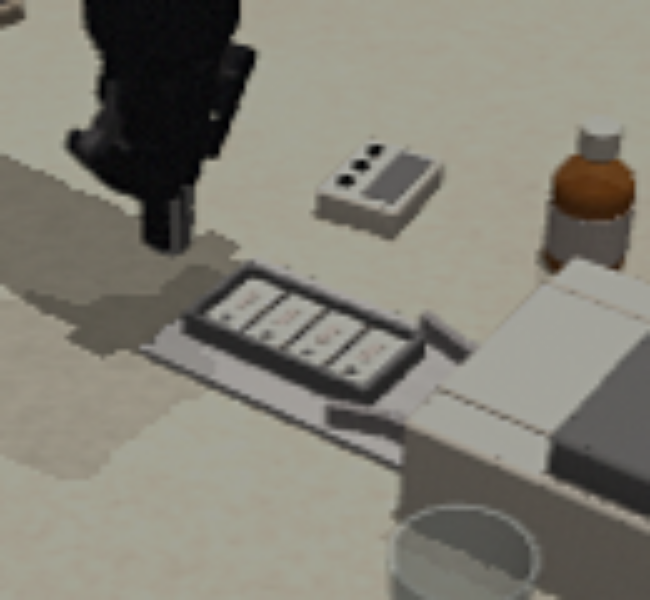

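The carrier lies flat and in line on the deck, at (305,330), and the shut fingers stand behind it at (165,245). I'll go down to about 4 mm above the deck.

Emit:
carry_out([
  [0.01, 0.003, 0.07, 0, -1],
  [0.01, 0.003, 0.14, 0, -1],
  [0.01, 0.003, 0.14, 0, -1],
])

```text
clock: 12.72
position: [0.421, 0.0013, 0.0034]
ee_rot: [0.991, 0.137, -0.001, -0.0]
ft_force: [0.4, -0.3, -0.3]
grip_width: -0.002
grasp_force: 0.0
```

```bash
python3 g.py -.068 0 .0045 0 r
```

```text
t 12.72 pos [0.421  0.0013 0.0034] yaw 15.76 tilt [-0.002 -0.001 -1.   ] F [ 0.42 -0.27 -0.28] delta [ 0.789  0.003 -0.009] spin 0.004 w -0.002
```

Emit:
carry_out([
  [0.06, 0.002, -0.005, 0, -1],
  [0.1, 0.002, -0.005, 0, -1],
  [0.14, 0.002, -0.005, 0, -1],
  [0.18, 0.002, -0.005, 0, -1],
  [0.22, 0.002, -0.005, 0, -1],
  [0.27, 0.002, -0.005, 0, -1],
  [0.32, 0.002, -0.005, 0, -1],
  [0.36, 0.002, -0.005, 0, -1],
  [0.4, 0.002, -0.005, 0, -1],
  [0.4, 0.002, -0.005, 0, -1],
])

```text
clock: 13.98
position: [0.4803, 0.0175, 0.0053]
ee_rot: [0.991, 0.137, 0.0, -0.0]
ft_force: [-0.4, 0.2, 0.3]
grip_width: 0.003
grasp_force: 0.0
```

```bash
python3 - <<'E'
from g import *
go(-.068,0,.0045,0,"r")
c=camera("scene");im=c["img"][110:230,220:350,::-1]
cv2.imwrite("pics/s6.png",cv2.resize(im,None,fx=5,fy=5))
E
```

```text
t 13.97 pos [0.4803 0.0175 0.0053] yaw 15.77 tilt [ 0.001 -0.    -1.   ] F [-0.42  0.24  0.26] delta [ 0.38  -0.001  0.005] spin 0.004 w 0.003
```

View pics/s6.png

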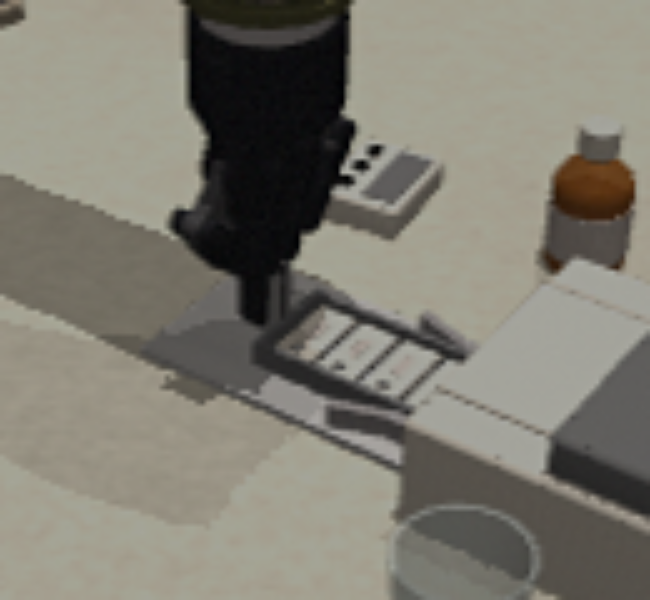

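The finger at (265,310) is pushing the tail squarely, and the carrier is between the rails with its nose near the mouth. I'll continue to just before the stop range.

Emit:
carry_out([
  [0.04, 0, 0, 0, -1],
  [0.08, 0, 0, 0, -1],
  [0.12, 0, 0, 0, -1],
  [0.16, 0, 0, 0, -1],
  [0.2, 0, 0, 0, -1],
  [0.24, 0, 0, 0, -1],
  [0.28, 0, 0, 0, -1],
  [0.32, 0, 0, 0, -1],
  [0.32, 0, 0, 0, -1],
])

```text
clock: 15.15
position: [0.5265, 0.0305, 0.0052]
ee_rot: [0.991, 0.137, 0.0, -0.0]
ft_force: [0.1, 0.1, 0.2]
grip_width: -0.0
grasp_force: 0.0
```

```bash
python3 g.py -.068 0 .0045 0 r; python3 chk.py .014 .024 -.2 -.0
```

```text
t 15.15 pos [0.5265 0.0305 0.0052] yaw 15.76 tilt [ 0.001 -0.    -1.   ] F [0.08 0.06 0.23] delta [ 0.06  -0.001  0.005] spin 0.004 w -0.0
scene 325 x [-0.08   -0.0233] y [-0.046   0.0411] ((-54.36957550048828, -1.0686531066894531), (62.996891021728516, 93.25525665283203), 2.7836742401123047)
```

Emit:
carry_out([
  [0.03, 0, 0, 0, -1],
  [0.06, 0, 0, 0, -1],
  [0.08, 0, 0, 0, -1],
  [0.093, 0, 0, 0, -1],
  [0.093, 0, 0, 0, -1],
])

```text
clock: 15.88
position: [0.5396, 0.0341, 0.0052]
ee_rot: [0.991, 0.137, 0.0, -0.0]
ft_force: [-0.4, -0.1, 0.2]
grip_width: 0.0
grasp_force: 0.0
```

```bash
python3 - <<'E'
from g import *
go(-.068,0,.0045,0,"r")
c=camera("scene");im=c["img"][110:230,220:350,::-1]
cv2.imwrite("pics/s7.png",cv2.resize(im,None,fx=5,fy=5))
E
```

```text
t 15.88 pos [0.5396 0.0341 0.0052] yaw 15.76 tilt [ 0. -0. -1.] F [-0.42 -0.09  0.23] delta [-0.031 -0.001  0.005] spin 0.004 w 0.0
```

View pics/s7.png

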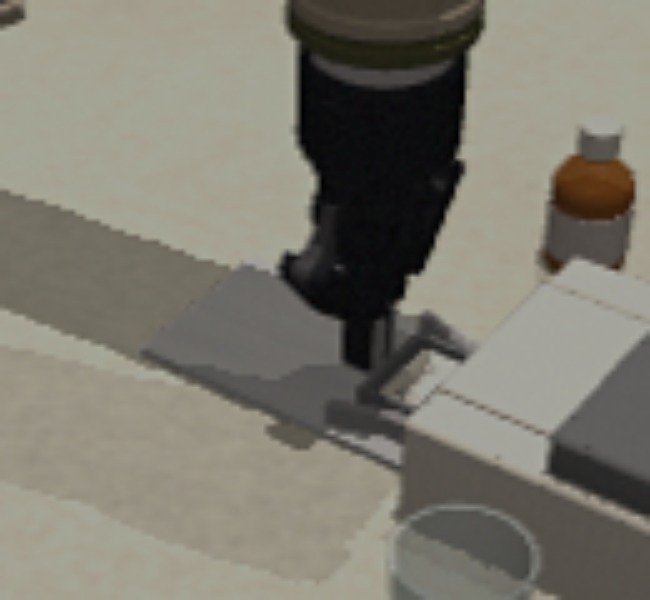

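The tail is about 50 mm from the mouth, at (390,385), well centred in the rails. Next are 2 mm feeling steps.

Emit:
carry_out([
  [0.007, 0, 0, 0, -1],
  [0.014, 0, 0, 0, -1],
  [0.014, 0, 0, 0, -1],
])

```text
clock: 16.3
position: [0.5415, 0.0346, 0.0052]
ee_rot: [0.991, 0.137, 0.0, 0.0]
ft_force: [-1.1, -0.2, 0.8]
grip_width: 0.006
grasp_force: 0.1
```

```bash
python3 g.py -.068 0 .0045 0 r
```

```text
t 16.3 pos [0.5415 0.0346 0.0052] yaw 15.76 tilt [ 0.  0. -1.] F [-1.09 -0.24  0.8 ] delta [-0.044 -0.002  0.005] spin 0.004 w 0.006
```

Emit:
carry_out([
  [0.007, 0, 0, 0, -1],
  [0.013, 0, 0, 0, -1],
  [0.013, 0, 0, 0, -1],
])

```text
clock: 16.68
position: [0.5434, 0.0352, 0.0052]
ee_rot: [0.991, 0.137, 0.0, 0.0]
ft_force: [0.1, -0.6, -0.4]
grip_width: -0.004
grasp_force: 0.1
```

Emit:
carry_out([
  [0.007, 0, 0, 0, -1],
  [0.013, 0, 0, 0, -1],
  [0.013, 0, 0, 0, -1],
])

```text
clock: 17.05
position: [0.5453, 0.0357, 0.0052]
ee_rot: [0.991, 0.137, 0.0, 0.0]
ft_force: [-0.1, -0.5, -0.3]
grip_width: 0.003
grasp_force: 0.1
```

Emit:
carry_out([
  [0.007, 0, 0, 0, -1],
  [0.013, 0, 0, 0, -1],
  [0.013, 0, 0, 0, -1],
])

```text
clock: 17.42
position: [0.5472, 0.0362, 0.0052]
ee_rot: [0.991, 0.137, 0.0, 0.0]
ft_force: [0.3, -1.1, -0.2]
grip_width: 0.001
grasp_force: 0.0
```

Emit:
carry_out([
  [0.007, 0, 0, 0, -1],
  [0.013, 0, 0, 0, -1],
  [0.013, 0, 0, 0, -1],
])

```text
clock: 17.8
position: [0.549, 0.0367, 0.0052]
ee_rot: [0.991, 0.137, 0.0, 0.0]
ft_force: [-0.4, -0.8, -0.3]
grip_width: -0.0
grasp_force: 0.0
```

Emit:
carry_out([
  [0.007, 0, 0, 0, -1],
  [0.013, 0, 0, 0, -1],
  [0.013, 0, 0, 0, -1],
])

```text
clock: 18.18
position: [0.5509, 0.0373, 0.0052]
ee_rot: [0.991, 0.137, 0.0, 0.0]
ft_force: [-1.1, 0.5, -0.3]
grip_width: 0.004
grasp_force: 0.0
```

Emit:
carry_out([
  [0.007, 0, 0, 0, -1],
  [0.013, 0, 0, 0, -1],
  [0.013, 0, 0, 0, -1],
])

```text
clock: 18.55
position: [0.5521, 0.0376, 0.005]
ee_rot: [0.991, 0.137, -0.001, 0.0]
ft_force: [-4.2, -1.0, 2.9]
grip_width: 0.001
grasp_force: 2.4
```

Contact with the stop, about 4.3 N along the reader axis. Smaller steps now.

Emit:
carry_out([
  [0.005, 0, 0, 0, -1],
  [0.005, 0, 0, 0, -1],
  [0.005, 0, 0, 0, -1],
])

```text
clock: 18.92
position: [0.5526, 0.0377, 0.005]
ee_rot: [0.991, 0.137, -0.001, 0.0]
ft_force: [-6.0, -0.5, 3.5]
grip_width: 0.004
grasp_force: 3.0
```

```bash
python3 g.py -.068 0 .0045 0 r
```

```text
t 18.93 pos [0.5526 0.0377 0.005 ] yaw 15.75 tilt [-0.002  0.    -1.   ] F [-5.97 -0.53  3.51] delta [-0.121 -0.002  0.003] spin 0.003 w 0.004
```

Emit:
carry_out([
  [0.007, 0, 0, 0, -1],
  [0.007, 0, 0, 0, -1],
  [0.007, 0, 0, 0, -1],
])

```text
clock: 19.3
position: [0.5531, 0.0378, 0.0048]
ee_rot: [0.991, 0.137, -0.001, 0.0]
ft_force: [-7.6, -1.2, 3.8]
grip_width: -0.001
grasp_force: 4.0
```

Emit:
carry_out([
  [0.004, 0, 0, 0, -1],
  [0.004, 0, 0, 0, -1],
  [0.004, 0, 0, 0, -1],
  [0.004, 0, 0, 0, -1],
])

```text
clock: 19.8
position: [0.5533, 0.0378, 0.0047]
ee_rot: [0.991, 0.137, -0.002, 0.0]
ft_force: [-9.7, -3.1, 5.0]
grip_width: -0.002
grasp_force: 4.8
```

Seated, with about 8–9 N on the stop after friction. Backing straight off slowly, then up.

Emit:
carry_out([
  [-0.01, 0, 0, 0, -1],
  [-0.025, 0, 0, 0, -1],
  [-0.08, 0, 0, 0, -1],
  [-0.2, 0, 0, 0, -1],
  [-0.35, 0, -0.2, 0, -1],
  [-0.4, 0, -0.6, 0, -1],
  [-0.4, 0, -0.8, 0, -1],
  [-0.4, 0, -0.8, 0, -1],
  [-0.4, 0, -0.8, 0, -1],
])

```text
clock: 20.92
position: [0.497, 0.022, 0.1247]
ee_rot: [0.991, 0.137, 0.0, 0.0]
ft_force: [-0.2, 0.1, -0.9]
grip_width: -0.001
grasp_force: 0.0
```

```bash
python3 - <<'E'
from g import *
go(-.068,0,.0045,0,"r")
from chk import chk
c=chk(.0145,.024,-.07,0);im=c["img"][110:230,220:350,::-1]
cv2.imwrite("pics/s8.png",cv2.resize(im,None,fx=5,fy=5))
E
```

```text
t 20.93 pos [0.497  0.022  0.1247] yaw 15.75 tilt [ 0.  0. -1.] F [-0.19  0.15 -0.89] delta [ 0.265 -0.002  0.802] spin 0.003 w -0.001
scene 164 x [-0.0584 -0.023 ] y [-0.0438  0.0427] ((-39.97233581542969, -0.6786079406738281), (90.97293090820312, 37.99962615966797), 89.18486022949219)
```

View pics/s8.png

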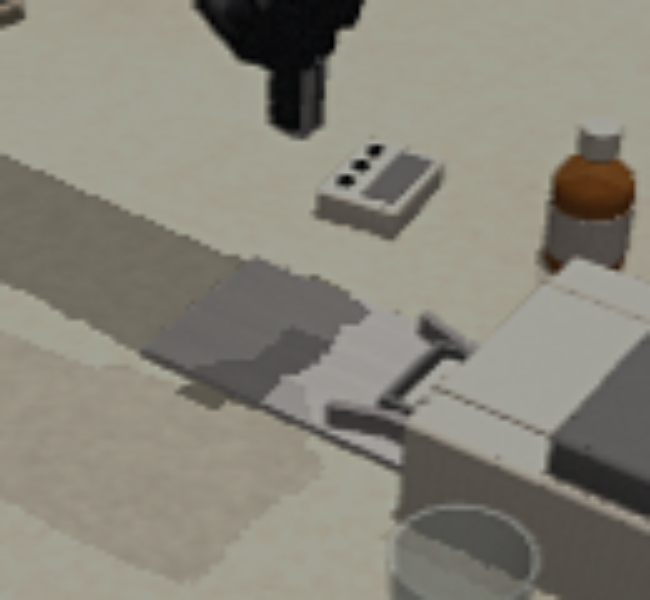

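The carrier's tail, at (415,375), sits square between the rails with the arm clear. Nothing else looks moved in this view. Handing in.

```bash
python3 -c "
from workcell import ticket
print(ticket.hand_in())"
```

```text
the job is handed in; nothing more can be done
None
```

The carrier is on the deck under the reader head, seated against the stop with a push that read about 10 N at the wrist (an estimated 8–9 N on the stop after friction); the arm is clear and the job was handed in at about 21 s, with no verdict returned.

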